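# Pack the passed accessories into the instrument's accessory tray

## Task

Four accessories of this survey instrument carry a green label because they passed inspection: pack the battery, the prism, the adapter and the eyepiece into the black tray, each set down gently and lying fully home in the foam pocket cut for it, the prism glass up and the adapter upright. The battery and the prism with red labels failed: leave them where they are on the mat.

Things in the scene. Friction and masses are not known exactly. Their poses are not given: they have to be found in the camera images.
- battery_green: Loose battery pack that passed: dark grey block 88 (x) x 44 (y) x 34 (z) mm with a black end at +x and a square GREEN label on top; 0.2 kg. Lies flat on the blue mat (mat top 2 mm above the work surface). Origin: centre of its underside; x along its length, z up. Grasp across the 44 mm width.
- prism_green: Loose survey prism that passed: yellow round housing, 60 mm diameter, 42 mm high, small round glass facing up between two oblong GREEN labels; 0.25 kg. Stands on the mat. Origin: centre of its underside, z up. Grasp across the 60 mm diameter.
- adapter_green: Loose pole adapter that passed: brass foot 38 mm diameter and 14 mm high, above it a steel spigot 28 mm diameter up to 48 mm height, round GREEN label on its top; 0.2 kg. Stands upright on the mat. Origin: centre of its underside, z up. Grasp the spigot.
- eyepiece_green: Loose L-shaped eyepiece that passed, lying flat, 82 (x) x 61 (y) x 34 mm, 0.18 kg. Grey barrel 34 mm diameter along x from x=-41 to 9 at y=-13 mm; dark cube 32 mm wide at x=25, y=-13 with square GREEN label; black eyecup 30 mm diameter from it to y=+31. Origin: under the middle of its bounding rectangle, underside height, z up. Grasp the barrel across y at x=-14, y=-13 mm, 17 mm up.
- battery_red: Look-alike that failed, to be left: battery pack like battery_green (88 x 44 x 34 mm, same frame) but with a square RED label. Lies loose on the mat.
- prism_red: Look-alike that failed, to be left: prism like prism_green (60 mm diameter, 42 mm high, same frame) but with RED labels. Stands loose on the mat.
- insert_battery: Fixed foam insert, one of four lying two by two in changing order, turned alike, in a shallow black tray (rim 25 mm above the work surface). 112 x 112 x 16 mm, dark with light pocket floor. Origin: centre of underside, 7 mm above the work surface; axes along its sides. Pocket floor z=6 mm, foam top z=16. Pocket: centred rectangle 102 (x) x 58 (y) mm for the green battery, either way round.
- insert_prism: Fixed foam insert, one of four lying two by two in changing order, turned alike, in a shallow black tray (rim 25 mm above the work surface). 112 x 112 x 16 mm, dark with light pocket floor. Origin: centre of underside, 7 mm above the work surface; axes along its sides. Pocket floor z=6 mm, foam top z=16. Pocket: centred circle, 76 mm diameter (larger round one), for the green prism.
- insert_adapter: Fixed foam insert, one of four lying two by two in changing order, turned alike, in a shallow black tray (rim 25 mm above the work surface). 112 x 112 x 16 mm, dark with light pocket floor. Origin: centre of underside, 7 mm above the work surface; axes along its sides. Pocket floor z=6 mm, foam top z=16. Pocket: centred circle, 52 mm diameter (smaller round one), for the adapter.
- insert_eyepiece: Fixed foam insert, one of four lying two by two in changing order, turned alike, in a shallow black tray (rim 25 mm above the work surface). 112 x 112 x 16 mm, dark with light pocket floor. Origin: centre of underside, 7 mm above the work surface; axes along its sides. Pocket floor z=6 mm, foam top z=16. Pocket: L shape, 7 mm larger all round than the eyepiece, matching it in origin and axes.
There are look-alikes about, which are no part of the job. What is shaped like the prism_green but purple is not meant. Leave any pink or purple look-alike of the battery_green alone.

How it is judged:
At the end, for the whole second after the job is handed in: Each of the four green-labelled accessories rests in its own foam pocket: origin within 13 mm horizontally of the insert's, underside within 3 mm of the pocket floor, tilted less than 0.1 rad and at rest; the red-labelled battery and prism are within 20 mm of where they started (horizontal distance between battery_green and insert_battery below 0.013 m and z of battery_green in the frame of insert_battery below 0.009 m and angle between each of battery_green, prism_green, adapter_green, eyepiece_green's own z axis and vertical below 0.1 rad and linear speed of each of battery_green, prism_green, adapter_green, eyepiece_green below 0.02 m/s and horizontal distance between prism_green and insert_prism below 0.013 m and z of prism_green in the frame of insert_prism below 0.009 m and horizontal distance between adapter_green and insert_adapter below 0.013 m and z of adapter_green in the frame of insert_adapter below 0.009 m and horizontal distance between eyepiece_green and insert_eyepiece below 0.013 m and z of eyepiece_green in the frame of insert_eyepiece below 0.009 m and distance of each of battery_red, prism_red from where it was at the start of the episode below 0.02 m); the robot touches nothing.
It fails at once if a red-labelled accessory is moved by more than 20 mm (distance of any of battery_red, prism_red from where it was at the start of the episode above 0.02 m).
It fails at once if an accessory is dropped into its pocket (faster than 0.7 m/s within 30 mm of the pocket floor) ((horizontal distance between battery_green and insert_battery below 0.06 m and z of battery_green in the frame of insert_battery below 0.036 m and linear speed of battery_green above 0.7 m/s) or (horizontal distance between prism_green and insert_prism below 0.06 m and z of prism_green in the frame of insert_prism below 0.036 m and linear speed of prism_green above 0.7 m/s) or (horizontal distance between adapter_green and insert_adapter below 0.06 m and z of adapter_green in the frame of insert_adapter below 0.036 m and linear speed of adapter_green above 0.7 m/s) or (horizontal distance between eyepiece_green and insert_eyepiece below 0.06 m and z of eyepiece_green in the frame of insert_eyepiece below 0.036 m and linear speed of eyepiece_green above 0.7 m/s)).
It also fails if it takes over 120 s, if anything falls off the work surface, if the arm or the gripper's body presses on something with over 40 N, if the wrist force passes 120 N, or if a joint passes its speed limit or range.

## Robot

A 6-joint arm with a two-finger parallel gripper is mounted at the origin on the work surface. World frame = base frame: x ahead of the robot, y to its left, z up, the work surface at z = 0. Lengths are in m, angles in rad, forces in N, time in s.
With the tool pointing down it reaches from about 0.425 to 0.95 m from the base axis. Payload 14.7 kg.
Tool frame: the origin (TCP) lies midway between the tips of the shut fingers; the grasp point (between the pads) lies 19 mm behind it; z points along the fingers, y is the line along which they close (so a half turn about z gives the same grasp; the last joint's range is limited). The gripper opens to 85 mm and grips with 20 to 120 N. Pads are 22 mm wide; open, the fingers measure 114 mm over their backs; the gripper's body (76 mm by 85 mm) begins 54 mm behind the grasp point. The pads swing forward as they close: fully open they stand 13 mm farther back than shut.
Start: joints at [-1.308, 0.48, 1.596, -0, 1.065, -0.047], TCP at [0.198, -0.619, 0.231] pointing down, gripper open.
Joint ranges: [-2.75, 2.75], [-0.82, 2.05], [0.23, 2.67], [-1.56, 4.7], [0.09, 2.69], [-2.92, 2.92]. Speed limits (rad/s): [1.89, 1.89, 2.39, 3.01, 3.01, 3.01].

## Interface

Orientations are given as a unit quaternion [w, x, y, z].
In Python, from cell import telemetry, viewer, order, finder gives the robot as it stands.
- The arm moves only by the tool send_rows, never from a script. Its arguments are lists of equal length, an entry for each row: "delta_pos": the shift along the world's x, y, z in mm, a list of three; "turn": the turn, a rotation vector about the world's x, y, z in degrees, a list of three; "fingers": the opening, from 0 (shut) to 1 (fully open). A call has exactly 5 rows; each row shifts and turns the commanded pose from where the row before left it; what a row does not reach is not made up. A row lasts 1/8 s, in which the tool goes at most 62.5 mm and 10.7 degrees, less where a joint would pass 70% of its speed; a pose out of reach is approached as far as the arm can. A call is refused whole if a number of a shift passes 62.5 or a number of a turn 10.7, either way. A call with a gripper value outside its range is refused whole. The fingers move at their own pace and stop on an object; "newtons" is the grip in N (left out, the last holds). Time passes only in rows, so rows that do not move let the fingers close, or fill a call up. It gives the time, the measured TCP pose, the force, the opening and the grip force at its end, in the units of the state.
- telemetry.get_obs(): the state, without advancing time (a new reading comes with each control period).
- viewer.read_camera(name): name is "scene" or "top"; returns the picture (480x640x3 uint8, red, green, blue); there is no depth.
- viewer.calibration(name): a dict with "K" (3x3 intrinsics, pixels), "D" ([k1, k2, p1, p2, k3] as OpenCV has them; the pictures are not rectified), "R" (3x3) and "t" (3): a world point X has camera coordinates R X + t. Camera axes: x right, y down, z forward; pixel columns grow to the right and rows downward; lengths in m; the calibration is good to about 2 mm. A picture is of the moment at which its call begins. calibration takes no time and is no camera call.
- order.job_done(): hands the job in; it is judged then, once.
Trained networks look in the newest picture that a camera, given by its name, has taken for a name from the list of things; names that differ only in an ending like _2 or _b are one class to them, and where a whole thing is asked for, a point or a joint stands for the part that bears it (a point fixed in the world has none). Each returns a list of dicts, best first, with "conf" (0 to 1); they miss things now and then, are a little off and sometimes report something else, mostly with a low value. They report only what shows in the picture. A call takes as long as a camera call. They do not tell look-alikes from the thing itself.
- finder.outline_of(thing, camera): "mask" (480x640 bool, what is visible of it).
- finder.landmark_of(thing, camera): "xyz" ([x, y, z] in m, in world coordinates, good to about 4 mm: a listed point, or the origin of a listed thing).
The state is a dict: "time": time; "joints": joint angles; "joint_vel": joint speeds; "tau": joint torques, N m; "tcp_pos": TCP position; "ee_rot": TCP orientation; "ft_force": force on the tool from outside, world axes, zero at the start; "moment": the same for the moment, N m; "width": finger opening in m; "finger_force": force on a finger pad.
Only numpy, scipy, OpenCV 4.12 (cv2) and the standard library are available. Lean on these libraries where they do the work, as an engineer would, in place of code of your own. Each camera call takes 0.05 s, during which the arm holds its last target. There are 200 camera calls.

## Working session

There is one attempt and no reset: what is moved stays moved. The work goes in short steps, Python scripts to look and compute and a tool call to move; the robot and the scene stay as the last step left them, time stands still between calls to the robot, and variables do not carry over. Pictures are saved under pics/ and viewed, at most 14 in all, crops included, and the job is handed in when it is done.

Besides the shell and the picture viewer there is one more tool, called by a JSON object that holds its "method" and its "body". send_rows: Moves the arm, as the interface text tells. Its arguments: {"type":"object","properties":{"delta_pos":{"type":"array","items":{"type":"array","items":{"type":"number"}}},"turn":{"type":"array","items":{"type":"array","items":{"type":"number"}}},"fingers":{"type":"array","items":{"type":"number"}},"newtons":{"type":"number"}},"required":["delta_pos","turn","fingers"]}

```bash
mkdir -p pics; ls
python3 - <<'E'
from cell import telemetry, viewer, order, finder
import cv2,numpy as np
for c in ("scene","top"):
    im=viewer.read_camera(c); cv2.imwrite(f"pics/{c}0.png",im[:,:,::-1])
    k=viewer.calibration(c); print(c,{a:np.round(b,4).tolist() for a,b in k.items()})
    for t in ("battery_green","prism_green","adapter_green","eyepiece_green","insert_battery","insert_prism","insert_adapter","insert_eyepiece"):
        r=finder.landmark_of(t,c); print(t,[(round(d['conf'],2),np.round(d['xyz'],3).tolist()) for d in r])
print(telemetry.get_obs())
E
```

```text
pics
scene {'K': [[537.3605, 0.0, 318.7911], [0.0, 537.3605, 248.1232], [0.0, 0.0, 1.0]], 'D': [-0.0378, 0.0, 0.0, 0.0, 0.0], 'R': [[0.0269, 0.9996, -0.0106], [0.6358, -0.0253, -0.7714], [-0.7714, 0.0141, -0.6362]], 't': [0.1013, -0.2558, 1.5912]}
battery_green [(0.9, [0.369, -0.587, 0.001]), (0.76, [0.297, -0.178, -0.003]), (0.61, [0.601, -0.195, 0.005])]
prism_green [(0.95, [0.302, -0.335, 0.002]), (0.89, [0.314, -0.467, 0.0]), (0.84, [0.592, -0.345, 0.004]), (0.54, [0.437, -0.369, 0.003])]
adapter_green [(0.85, [0.594, -0.045, 0.004])]
eyepiece_green [(0.94, [0.444, -0.038, -0.001])]
insert_battery [(0.64, [0.51, 0.265, 0.006])]
insert_prism [(0.92, [0.622, 0.251, 0.005]), (0.33, [0.44, -0.364, 0.002]), (0.3, [0.51, 0.264, 0.004])]
insert_adapter [(0.76, [0.491, 0.152, 0.008])]
insert_eyepiece [(0.74, [0.607, 0.136, 0.004]), (0.37, [0.49, 0.152, 0.007])]
top {'K': [[567.5916, 0.0, 327.6546], [0.0, 567.5916, 238.0821], [0.0, 0.0, 1.0]], 'D': [0.0018, 0.0, 0.0, 0.0, 0.0], 'R': [[-0.0125, -0.9997, 0.0193], [-0.9963, 0.0108, -0.0852], [0.085, -0.0203, -0.9962]], 't': [-0.1261, 0.4957,
[... 609 characters left out ...]
, 'joints': array([-1.30762679e+00,  4.80169455e-01,  1.59629679e+00, -8.40685129e-06,
        1.06510065e+00, -4.66015433e-02]), 'joint_vel': array([-5.83557850e-05, -6.91087718e-05,  2.02861358e-03, -5.46659184e-05,
       -1.02707711e-03, -1.28614175e-03]), 'tau': array([ 2.25852891e-03, -9.50461292e+01, -4.30632162e+01,  2.73199266e-04,
        1.24616003e-03,  3.25063479e-05]), 'tcp_pos': array([ 0.19816239, -0.6190553 ,  0.23131759]), 'ee_rot': array([ 1.32031835e-05,  9.88028880e-01,  1.54269024e-01, -2.26369867e-06]), 'ft_force': array([-0.14041768,  0.98688576,  0.11529767]), 'moment': array([ 0.00638764, -0.00166369, -0.02255245]), 'finger_force': 0.0, 'width': 0.08561310476058304}
```

View pics/top0.png

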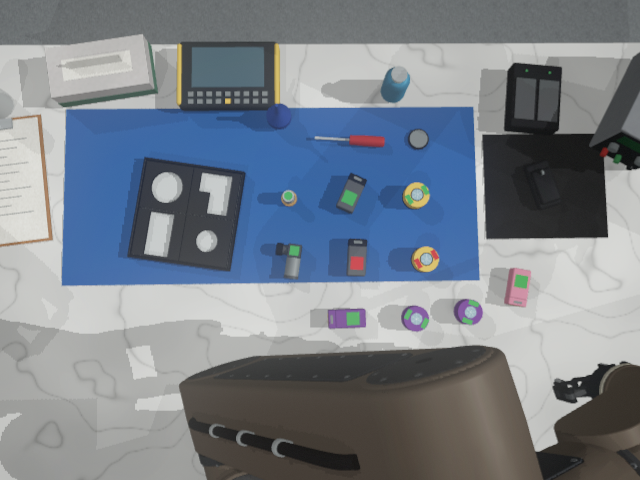

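View pics/scene0.png

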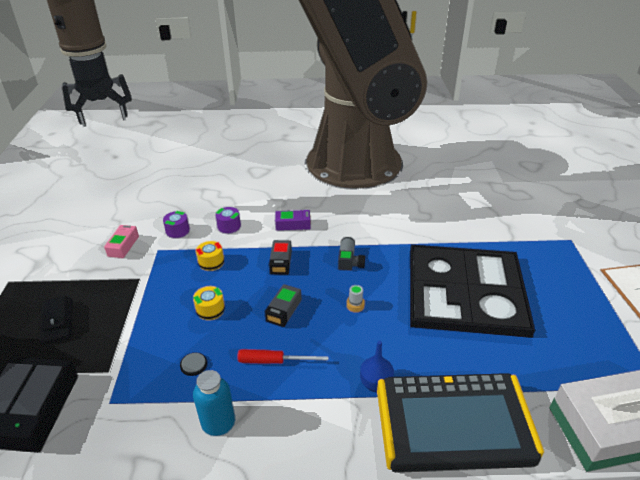

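Top view: six accessories lie on the mat. battery green (351,193) vs red (357,257); prism green (417,195) vs red (426,260); adapter (289,198); eyepiece (291,260). The purple ones at (347,318), (416,318), (469,312) and the pink one at (518,287) are off the mat. The pockets are prism (167,187), eyepiece L (215,195), battery (158,233) and adapter (206,240). I choose battery (351,193) and prism (417,195) because their labels are green and their bodies grey and yellow. The crop will confirm this while I fit the poses from both views.

```bash
cat > fit.py <<'E'
from cell import telemetry, viewer, order, finder
import cv2,numpy as np
from scipy.optimize import minimize
from scipy.spatial.transform import Rotation as Ro
C={c:viewer.calibration(c) for c in("scene","top")}
S=4
def proj(c,P):
    k=C[c]; return cv2.projectPoints(np.asarray(P,float).reshape(-1,1,3),cv2.Rodrigues(np.array(k["R"]))[0],np.array(k["t"],float),np.array(k["K"]),np.array(k["D"],float))[0].reshape(-1,2)
def box(cx,cy,lx,ly,z0,z1): return np.array([[cx+a*lx/2,cy+b*ly/2,z] for z in(z0,z1) for a,b in((-1,-1),(1,-1),(1,1),(-1,1))])
t=np.linspace(0,2*np.pi,48,endpoint=False)
def cyl(d,z0,z1): return np.array([[d/2*np.cos(a),d/2*np.sin(a),z] for z in(z0,z1) for a in t])
def cylh(p,q,d):
    p,q=np.array(p,float),np.array(q,float);u=(q-p)/np.linalg.norm(q-p);v=np.cross(u,[0,0,1]);return np.array([e+d/2*(np.cos(a)*v+np.sin(a)*np.array([0,0,1])) for e in(p,q) for a in t])
ITEM={"battery_green":[box(0,0,88,44,0,34)],"prism_green":[cyl(60,0,42)],"adapter_green":[cyl(38,0,14),cyl(28,14,48)],
"eyepiece_green":[cylh((-41,-13,17),(9,-13,17),34),box(25,-13,32,32,1,33),cylh((25,3,17),(25,31,17),30)]}
L=np.array([[-48,-37],[48,-37],[48,38],[2,38],[2,11],[-48,11]],float)
L=np.array([[-48,-37],[48,-37],[48,38],[3,38],[3,11],[-48,11]],float)
PO={"insert_battery":np.array([[-51,-29],[51,-29],[51,29],[-51,29]],float),"insert_prism":cyl(76,0,0)[:48,:2],"insert_adapter":cyl(52,0,0)[:48,:2],"insert_eyepiece":L}
def place(P,x): return Ro.from_euler('z',x[3]).apply(np.asarray(P)/1000)+x[:3]
def poly(c,P,hull):
    m=np.zeros((480*S,640*S),np.uint8); q=(proj(c,P)+.5)*S-.5
    if hull:q=cv2.convexHull(q.astype(np.float32))[:,0]
    cv2.fillPoly(m,[np.round(q).astype(np.int32)],1); return m>0
def render(n,c,x):
    if n in ITEM: return np.any([poly(c,place(P,x),True) for P in ITEM[n]],0)
    f=PO[n]; a=[poly(c,place(np.c_[f,np.full(len(f),z)],x),False) for z in(6,16)]
    return a[0]&a[1]
def up(m): return cv2.resize(m.astype(np.float32),None,fx=S,fy=S,interpolation=cv2.INTER_LINEAR)>.5
def mask(n,c,x):
    if n in ITEM:
        uv=proj(c,[x[:3]+[0,0,.02]])[0]
        ms=[d["mask"] for d in finder.outline_of(n,c)]
        return up(min(ms,key=lambda m:np.linalg.norm(np.argwhere(m).mean(0)[::-1]-uv)))
    im=viewer.read_camera(c); g=up_g=cv2.resize(im.min(2),None,fx=S,fy=S,interpolation=cv2.INTER_LINEAR)>120
    f=PO[n]*1.0
    near=cv2.dilate(poly(c,place(np.c_[f,np.full(len(f),11)],x),True).astype(np.uint8),np.ones((41,41)))>0
    return g&near
def fit(n,x0,cams=("top","scene"),fixz=None):
    x0=np.array(x0,float); M={c:mask(n,c,x0) for c in cams}
    crop={c:(slice(max(0,np.argwhere(m)[:,0].min()-80),np.argwhere(m)[:,0].max()+80),slice(max(0,np.argwhere(m)[:,1].min()-80),np.argwhere(m)[:,1].max()+80)) for c,m in M.items()}
    def cost(s):
        x=x0+s*np.array([.001,.001,.001,.02])
        return sum(1-(lambda r,m:(r&m).sum()/(r|m).sum())(render(n,c,x)[crop[c]],M[c][crop[c]]) for c in cams)
    r=minimize(cost,np.zeros(4),method="Nelder-Mead",options=dict(initial_simplex=np.vstack([np.zeros(4),np.diag([6,6,6,6.])])-1,maxfev=160,xatol=.05,fatol=2e-4))
    return x0+r.x*np.array([.001,.001,.001,.02]),r.fun/len(cams)
E
python3 - <<'E'
from fit import *
import math
G={"battery_green":(.6,-.193,.002,-.3),"prism_green":(.592,-.346,.002,0),"adapter_green":(.594,-.043,.002,0),"eyepiece_green":(.444,-.039,.002,0),
"insert_battery":(.508,.265,.007,-.13),"insert_prism":(.623,.248,.007,0),"insert_adapter":(.492,.155,.007,0),"insert_eyepiece":(.604,.139,.007,-.13)}
for n,x in G.items():
    r,f=fit(n,x); print(n,np.round(r[:3]*1000,1),"yaw",round(math.degrees(r[3]),1),"1-IoU",round(f,3),"base dist",round(float(np.hypot(*r[:2])),3),flush=True)
im=viewer.read_camera("top"); cv2.imwrite("pics/crop.png",cv2.resize(im[170:290,260:460,::-1],None,fx=4,fy=4,interpolation=cv2.INTER_CUBIC))
E
```

```text
battery_green [ 602.3 -189.4    1. ] yaw -25.7 1-IoU 0.087 base dist 0.631
prism_green [ 593.7 -342.8    1.2] yaw -5.2 1-IoU 0.096 base dist 0.686
adapter_green [592.3 -40.   -0.7] yaw 1.3 1-IoU 0.099 base dist 0.594
eyepiece_green [ 4.414e+02 -3.610e+01  2.000e-01] yaw -8.7 1-IoU 0.091 base dist 0.443
insert_battery [508.8 269.8   5.7] yaw -9.4 1-IoU 0.037 base dist 0.576
insert_prism [621.9 252.3   5.4] yaw 3.8 1-IoU 0.039 base dist 0.671
insert_adapter [491.7 157.3   5.8] yaw -3.3 1-IoU 0.051 base dist 0.516
insert_eyepiece [603.8 139.2   5.5] yaw -8.6 1-IoU 0.043 base dist 0.62
```

View pics/crop.png

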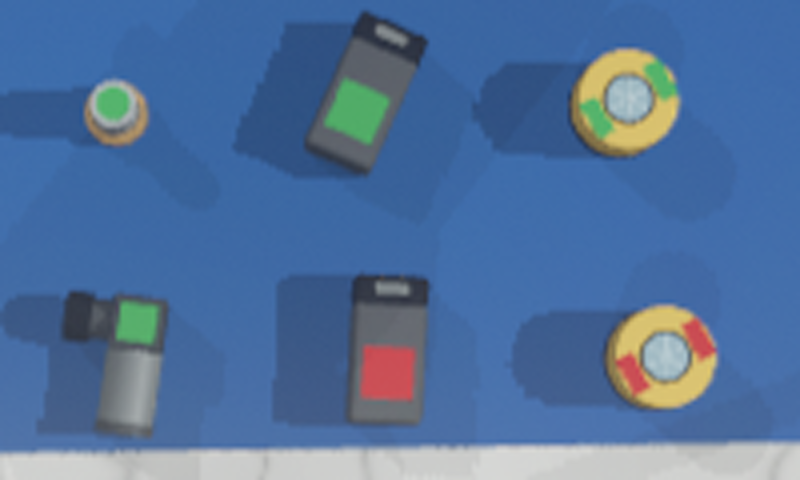

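The crop shows green-labelled battery (365,95), prism (627,100), adapter (115,110) and eyepiece (130,360). The red ones at (390,350) and (663,357) stay. The fitted heights agree with the mat (2 mm) and the inserts (7 mm) to about 1.5 mm, and the insert grid is a consistent 114 mm at −9°. I'll start with the prism.

{"method": "send_rows", "body": {"delta_pos": [[40,28,0],[40,28,0],[40,28,0],[40,28,0],[40,28,0]], "turn": [[0,0,-9],[0,0,-9],[0,0,-9],[0,0,0],[0,0,0]], "fingers": [1,1,1,1,1], "newtons": 40}}

```text
time: 2.38
tcp_pos: [0.3994, -0.4781, 0.2314]
ee_rot: [0.0, 0.997, -0.081, 0.0]
ft_force: [0.3, -0.5, 0.1]
width: 0.0853
finger_force: 0.0
```

{"method": "send_rows", "body": {"delta_pos": [[39,27,-26],[39,27,-26],[39,27,-26],[39,27,-26],[39,27,-26]], "turn": [[0,0,0],[0,0,0],[0,0,0],[0,0,0],[0,0,0]], "fingers": [1,1,1,1,1]}}

```text
time: 3.0
tcp_pos: [0.5945, -0.3431, 0.1005]
ee_rot: [0.0, 0.997, -0.081, 0.0]
ft_force: [0.2, -0.9, 0.4]
width: 0.0851
finger_force: 0.0
```

{"method": "send_rows", "body": {"delta_pos": [[0,-1,-35],[0,0,-30],[0,0,-18],[0,0,-8],[0,0,0]], "turn": [[0,0,0],[0,0,0],[0,0,0],[0,0,0],[0,0,0]], "fingers": [1,1,1,1,1]}}

```text
time: 3.62
tcp_pos: [0.5933, -0.3453, 0.0105]
ee_rot: [0.0, 0.997, -0.081, 0.0]
ft_force: [0.3, 0.2, 0.2]
width: 0.0852
finger_force: 0.0
```

{"method": "send_rows", "body": {"delta_pos": [[0,0,0],[0,0,0],[0,0,0],[0,0,0],[0,0,0]], "turn": [[0,0,0],[0,0,0],[0,0,0],[0,0,0],[0,0,0]], "fingers": [0.5,0.5,0.5,0.5,0.5]}}

```text
time: 4.25
tcp_pos: [0.5938, -0.3455, 0.0117]
ee_rot: [0.0, 0.997, -0.081, 0.001]
ft_force: [-1.5, 1.2, 5.8]
width: 0.0593
finger_force: 42.2
```

{"method": "send_rows", "body": {"delta_pos": [[0,0,15],[0,0,30],[0,0,35],[2,30,20],[3,50,0]], "turn": [[0,0,0],[0,0,0],[0,0,0],[0,0,0],[0,0,0]], "fingers": [0.5,0.5,0.5,0.5,0.5]}}

```text
time: 4.88
tcp_pos: [0.5995, -0.2661, 0.1135]
ee_rot: [0.001, 0.997, -0.082, 0.002]
ft_force: [1.3, 0.6, -2.6]
width: 0.0592
finger_force: 43.8
```

{"method": "send_rows", "body": {"delta_pos": [[3,57,0],[3,57,0],[3,57,0],[3,57,0],[3,57,0]], "turn": [[0,0,0],[0,0,0],[0,0,0],[0,0,0],[0,0,0]], "fingers": [0.5,0.5,0.5,0.5,0.5]}}

```text
time: 5.5
tcp_pos: [0.6134, 0.0218, 0.1116]
ee_rot: [-0.0, 0.997, -0.081, 0.001]
ft_force: [0.9, 0.0, -1.7]
width: 0.0588
finger_force: 43.8
```

{"method": "send_rows", "body": {"delta_pos": [[3,57,0],[3,57,0],[3,57,0],[0,45,0],[0,15,0]], "turn": [[0,0,0],[0,0,0],[0,0,0],[0,0,0],[0,0,0]], "fingers": [0.5,0.5,0.5,0.5,0.5]}}

```text
time: 6.12
tcp_pos: [0.6221, 0.2538, 0.1115]
ee_rot: [-0.0, 0.997, -0.079, 0.001]
ft_force: [0.4, -0.8, -2.0]
width: 0.0589
finger_force: 43.9
```

Run:
```python
from fit import *
o=telemetry.get_obs();print(o["tcp_pos"],o["width"],o["ft_force"],o["finger_force"])
a=viewer.read_camera("top")[130:300,110:270,::-1];b=viewer.read_camera("scene")[170:340,390:550,::-1]
cv2.imwrite("pics/p1.png",cv2.resize(np.hstack([a,b]),None,fx=2.5,fy=2.5,interpolation=cv2.INTER_CUBIC))
```

```text
[0.6220764  0.25378336 0.11145696] 0.05891843352663207 [ 0.42808155 -0.80355255 -1.99418199] 43.90097737312317
```

View pics/p1.png

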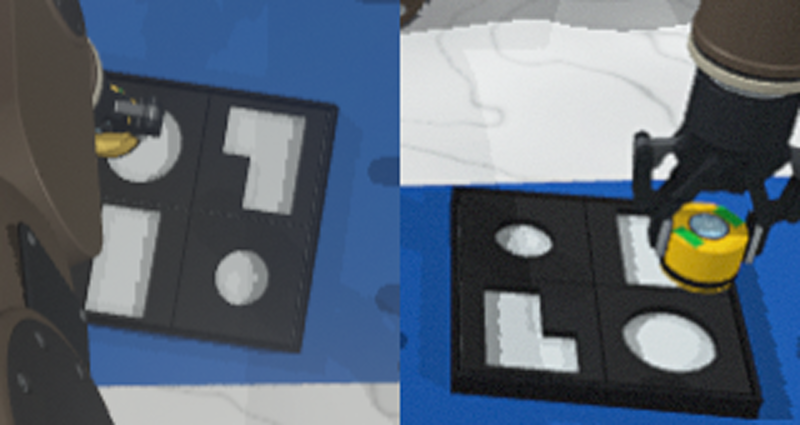

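Held upright with the glass up: the prism is at (705,245) in the scene half, and the round 76 mm pocket at (670,340) is below it. Lowering.

{"method": "send_rows", "body": {"delta_pos": [[0,-2,-30],[0,0,-30],[0,0,-16],[0,0,-6],[0,0,-3]], "turn": [[0,0,0],[0,0,0],[0,0,0],[0,0,0],[0,0,0]], "fingers": [0.5,0.5,0.5,0.5,0.5]}}

```text
time: 6.85
tcp_pos: [0.6227, 0.2487, 0.0258]
ee_rot: [-0.0, 0.997, -0.081, 0.0]
ft_force: [-0.6, 0.1, -1.7]
width: 0.0589
finger_force: 43.9
```

{"method": "send_rows", "body": {"delta_pos": [[0,0,-1],[0,0,-1],[0,0,0],[0,0,0],[0,0,0]], "turn": [[0,0,0],[0,0,0],[0,0,0],[0,0,0],[0,0,0]], "fingers": [0.5,0.5,0.5,0.5,0.5]}}

```text
time: 7.48
tcp_pos: [0.6222, 0.249, 0.0234]
ee_rot: [-0.0, 0.997, -0.081, 0.0]
ft_force: [0.3, 0.1, -2.6]
width: 0.0592
finger_force: 43.9
```

{"method": "send_rows", "body": {"delta_pos": [[0,0,-1],[0,0,-1],[0,0,-0.5],[0,0,0],[0,0,0]], "turn": [[0,0,0],[0,0,0],[0,0,0],[0,0,0],[0,0,0]], "fingers": [0.5,0.5,0.5,0.5,0.5]}}

```text
time: 8.1
tcp_pos: [0.6223, 0.2491, 0.0226]
ee_rot: [-0.0, 0.997, -0.081, 0.0]
ft_force: [-8.5, -3.0, 27.0]
width: 0.0588
finger_force: 46.9
```

{"method": "send_rows", "body": {"delta_pos": [[0,0,1],[0,0,0],[0,0,0],[0,0,15],[0,0,35]], "turn": [[0,0,0],[0,0,0],[0,0,0],[0,0,0],[0,0,0]], "fingers": [1,1,1,1,1]}}

```text
time: 8.72
tcp_pos: [0.6212, 0.2486, 0.0716]
ee_rot: [0.001, 0.997, -0.081, -0.001]
ft_force: [0.9, -0.2, -0.6]
width: 0.0852
finger_force: 0.0
```

{"method": "send_rows", "body": {"delta_pos": [[0,-20,35],[-2,-58,0],[-2,-58,0],[-2,-58,0],[-2,-58,0]], "turn": [[0,0,0],[0,0,-8.4],[0,0,-8.3],[0,0,0],[0,0,0]], "fingers": [1,1,1,1,1]}}

```text
time: 9.35
tcp_pos: [0.6143, -0.0048, 0.1079]
ee_rot: [-0.0, 0.974, -0.224, 0.001]
ft_force: [1.4, 0.5, 0.7]
width: 0.0855
finger_force: 0.0
```

{"method": "send_rows", "body": {"delta_pos": [[-3,-58,0],[-3,-58,0],[-3,-50,0],[-3,-22,0],[0,0,0]], "turn": [[0,0,0],[0,0,0],[0,0,0],[0,0,0],[0,0,0]], "fingers": [1,1,1,1,1]}}

```text
time: 9.98
tcp_pos: [0.6021, -0.1923, 0.1074]
ee_rot: [0.0, 0.974, -0.226, 0.0]
ft_force: [-0.7, 1.0, -0.5]
width: 0.0854
finger_force: 0.0
```

Run:
```python
from fit import *
for c in ("top","scene"):
    print(c,[(round(d['conf'],2),np.round(d['xyz'],3).tolist()) for d in finder.landmark_of("prism_green",c)])
try: print(fit("prism_green",(.6225,.249,.013,0)))
except Exception as e: print(e)
b=viewer.read_camera("scene")[190:345,200:550,::-1]
cv2.imwrite("pics/p2.png",cv2.resize(b,None,fx=2.2,fy=2.2,interpolation=cv2.INTER_CUBIC))
```

```text
top [(0.72, [0.317, -0.466, 0.0]), (0.57, [0.623, 0.255, 0.099]), (0.56, [0.304, -0.339, -0.003])]
scene [(0.76, [0.301, -0.334, -0.001]), (0.6, [0.623, 0.254, 0.102])]
(array([ 0.56163748,  0.28813262,  0.04595671, -0.24422401]), np.float64(0.5298075672864386))
```

View pics/p2.png

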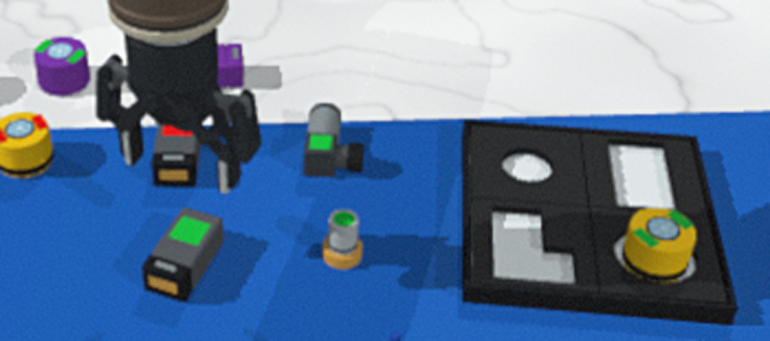

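The prism sits home in its round pocket at (658,243). Next is the green battery at (185,250).

{"method": "send_rows", "body": {"delta_pos": [[0,1,-35],[0,0,-35],[0,0,-20],[0,0,-8],[0,0,-1]], "turn": [[0,0,0],[0,0,0],[0,0,0],[0,0,0],[0,0,0]], "fingers": [1,1,1,1,1]}}

```text
time: 10.85
tcp_pos: [0.6024, -0.1899, 0.008]
ee_rot: [-0.0, 0.975, -0.224, 0.0]
ft_force: [-0.1, -0.5, 1.0]
width: 0.0851
finger_force: 0.0
```

{"method": "send_rows", "body": {"delta_pos": [[0,0,0],[0,0,0],[0,0,0],[0,0,0],[0,0,0]], "turn": [[0,0,0],[0,0,0],[0,0,0],[0,0,0],[0,0,0]], "fingers": [0.35,0.35,0.35,0.35,0.35]}}

```text
time: 11.48
tcp_pos: [0.6026, -0.1903, 0.0087]
ee_rot: [0.0, 0.974, -0.225, 0.001]
ft_force: [-0.8, -0.1, 7.4]
width: 0.0434
finger_force: 40.8
```

{"method": "send_rows", "body": {"delta_pos": [[0,0,15],[0,0,30],[-3,20,30],[-10,45,18],[-10,55,0]], "turn": [[0,0,0],[0,0,0],[0,0,0],[0,0,0],[0,0,5]], "fingers": [0.35,0.35,0.35,0.35,0.35]}}

```text
time: 12.1
tcp_pos: [0.5801, -0.0697, 0.1034]
ee_rot: [-0.0, 0.983, -0.182, 0.002]
ft_force: [-0.3, -0.0, -2.4]
width: 0.0432
finger_force: 41.7
```

{"method": "send_rows", "body": {"delta_pos": [[-12,58,0],[-12,58,0],[-12,58,0],[-12,58,0],[-12,54,0]], "turn": [[0,0,6],[0,0,6],[0,0,0],[0,0,0],[0,0,0]], "fingers": [0.35,0.35,0.35,0.35,0.35]}}

```text
time: 12.72
tcp_pos: [0.5188, 0.218, 0.1019]
ee_rot: [-0.0, 0.997, -0.078, 0.001]
ft_force: [1.0, 1.2, -3.0]
width: 0.0432
finger_force: 41.6
```

{"method": "send_rows", "body": {"delta_pos": [[-8,40,0],[-3,12,-15],[0,0,-30],[0,0,-22],[0,0,-10]], "turn": [[0,0,0],[0,0,0],[0,0,0],[0,0,0],[0,0,0]], "fingers": [0.35,0.35,0.35,0.35,0.35]}}

```text
time: 13.35
tcp_pos: [0.5076, 0.267, 0.0227]
ee_rot: [0.0, 0.997, -0.078, -0.001]
ft_force: [-0.4, -0.6, -1.0]
width: 0.0435
finger_force: 41.6
```

{"method": "send_rows", "body": {"delta_pos": [[0,0,-1.5],[0,0,-1],[0,0,-0.5],[0,0,0],[0,0,0]], "turn": [[0,0,0],[0,0,0],[0,0,0],[0,0,0],[0,0,0]], "fingers": [0.35,0.35,0.35,0.35,0.35]}}

```text
time: 13.98
tcp_pos: [0.5084, 0.268, 0.0211]
ee_rot: [-0.0, 0.997, -0.078, 0.0]
ft_force: [0.6, 0.4, -1.0]
width: 0.0435
finger_force: 42.3
```

{"method": "send_rows", "body": {"delta_pos": [[0,0,-0.7],[0,0,-0.7],[0,0,-0.6],[0,0,0],[0,0,0]], "turn": [[0,0,0],[0,0,0],[0,0,0],[0,0,0],[0,0,0]], "fingers": [0.35,0.35,0.35,0.35,0.35]}}

```text
time: 14.6
tcp_pos: [0.5086, 0.2682, 0.0201]
ee_rot: [-0.0, 0.997, -0.078, 0.001]
ft_force: [-5.0, -2.1, 23.4]
width: 0.0435
finger_force: 57.9
```

Contact came at the expected floor height. Releasing, then on to the adapter.

{"method": "send_rows", "body": {"delta_pos": [[0,0,1],[0,0,0],[0,0,0],[0,0,15],[0,0,35]], "turn": [[0,0,0],[0,0,0],[0,0,0],[0,0,0],[0,0,0]], "fingers": [1,1,1,1,1]}}

```text
time: 15.22
tcp_pos: [0.5073, 0.2675, 0.0699]
ee_rot: [0.001, 0.997, -0.078, -0.001]
ft_force: [0.1, -1.0, 0.4]
width: 0.0854
finger_force: 0.0
```

{"method": "send_rows", "body": {"delta_pos": [[4,-20,40],[15,-55,0],[15,-58,0],[15,-58,0],[15,-58,0]], "turn": [[0,0,0],[0,0,0],[0,0,0],[0,0,0],[0,0,0]], "fingers": [1,1,1,1,1]}}

```text
time: 15.85
tcp_pos: [0.5726, 0.0171, 0.1109]
ee_rot: [-0.0, 0.997, -0.078, 0.0]
ft_force: [1.2, -0.4, -0.5]
width: 0.086
finger_force: 0.0
```

{"method": "send_rows", "body": {"delta_pos": [[14,-42,0],[6,-18,0],[0,0,0],[0,0,0],[0,0,0]], "turn": [[0,0,0],[0,0,0],[0,0,0],[0,0,0],[0,0,0]], "fingers": [1,1,1,1,1]}}

```text
time: 16.48
tcp_pos: [0.5918, -0.0398, 0.1099]
ee_rot: [-0.0, 0.997, -0.077, -0.0]
ft_force: [-0.3, 0.7, 0.6]
width: 0.085
finger_force: 0.0
```

Run:
```python
from fit import *
b=viewer.read_camera("scene"); a=viewer.read_camera("top")
for n in ("prism_green","battery_green","adapter_green","eyepiece_green"):
  for c in ("top","scene"):
    print(n,c,[(round(d['conf'],2),np.round(d['xyz'],3).tolist()) for d in finder.landmark_of(n,c)])
cv2.imwrite("pics/p3.png",cv2.resize(b[190:345,200:550,::-1],None,fx=2.2,fy=2.2,interpolation=cv2.INTER_CUBIC))
```

```text
prism_green top [(0.75, [0.302, -0.341, -0.004]), (0.66, [0.319, -0.466, 0.001])]
prism_green scene [(0.7, [0.621, 0.248, 0.014]), (0.7, [0.315, -0.469, -0.002]), (0.63, [0.302, -0.336, 0.0])]
battery_green top [(0.81, [0.371, -0.586, 0.001]), (0.72, [0.306, -0.174, -0.001]), (0.7, [0.506, 0.269, 0.012])]
battery_green scene [(0.95, [0.37, -0.585, 0.001]), (0.9, [0.298, -0.177, -0.003]), (0.74, [0.508, 0.265, 0.016])]
adapter_green top []
adapter_green scene [(0.96, [0.598, -0.045, 0.003])]
eyepiece_green top []
eyepiece_green scene [(0.66, [0.442, -0.038, -0.001])]
```

View pics/p3.png

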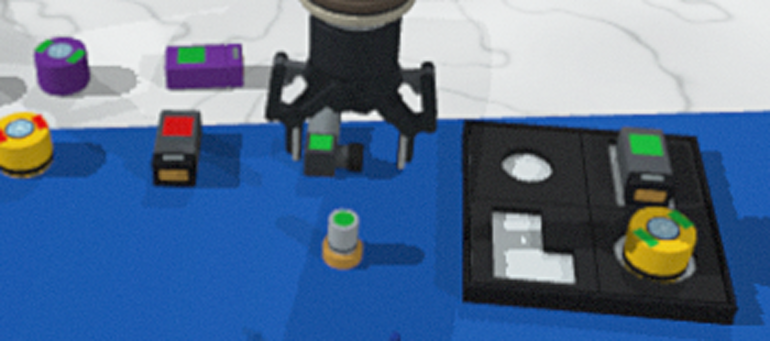

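The battery is at (645,165) and the prism at (658,243), both home with underside at about 13 mm. Descending on the adapter.

{"method": "send_rows", "body": {"delta_pos": [[2,-2,-35],[0,0,-30],[0,0,-18],[0,0,-7],[0,0,-1]], "turn": [[0,0,0],[0,0,0],[0,0,0],[0,0,0],[0,0,0]], "fingers": [1,1,1,1,1]}}

```text
time: 17.6
tcp_pos: [0.5944, -0.0431, 0.0189]
ee_rot: [0.0, 0.997, -0.078, 0.0]
ft_force: [-0.6, -0.2, -0.3]
width: 0.0854
finger_force: 0.0
```

{"method": "send_rows", "body": {"delta_pos": [[0,0,0],[0,0,0],[0,0,0],[0,0,0],[0,0,0]], "turn": [[0,0,0],[0,0,0],[0,0,0],[0,0,0],[0,0,0]], "fingers": [0.2,0.2,0.2,0.2,0.2]}}

```text
time: 18.23
tcp_pos: [0.5944, -0.0431, 0.0194]
ee_rot: [0.0, 0.997, -0.078, 0.0]
ft_force: [-1.8, -0.2, 6.8]
width: 0.0269
finger_force: 38.9
```

{"method": "send_rows", "body": {"delta_pos": [[0,0,15],[0,0,30],[-10,20,30],[-22,40,10],[-25,50,0]], "turn": [[0,0,0],[0,0,0],[0,0,0],[0,0,0],[0,0,0]], "fingers": [0.2,0.2,0.2,0.2,0.2]}}

```text
time: 18.85
tcp_pos: [0.5376, 0.0675, 0.1057]
ee_rot: [-0.0, 0.997, -0.079, 0.001]
ft_force: [-0.1, 1.3, -2.6]
width: 0.0269
finger_force: 39.7
```

{"method": "send_rows", "body": {"delta_pos": [[-25,50,0],[-16,30,0],[-4,9,-10],[0,0,-25],[0,0,-20]], "turn": [[0,0,0],[0,0,0],[0,0,0],[0,0,0],[0,0,0]], "fingers": [0.2,0.2,0.2,0.2,0.2]}}

```text
time: 19.48
tcp_pos: [0.4925, 0.1557, 0.0484]
ee_rot: [-0.0, 0.997, -0.078, 0.0]
ft_force: [0.5, 0.5, -2.0]
width: 0.0269
finger_force: 39.8
```

{"method": "send_rows", "body": {"delta_pos": [[0,0,-10],[0,0,-5],[0,0,-2],[0,0,0],[0,0,0]], "turn": [[0,0,0],[0,0,0],[0,0,0],[0,0,0],[0,0,0]], "fingers": [0.2,0.2,0.2,0.2,0.2]}}

```text
time: 20.1
tcp_pos: [0.4925, 0.156, 0.0322]
ee_rot: [-0.0, 0.997, -0.078, 0.0]
ft_force: [0.1, -0.2, -3.0]
width: 0.0267
finger_force: 39.8
```

{"method": "send_rows", "body": {"delta_pos": [[0,0,-0.8],[0,0,-0.6],[0,0,-0.6],[0,0,0],[0,0,0]], "turn": [[0,0,0],[0,0,0],[0,0,0],[0,0,0],[0,0,0]], "fingers": [0.2,0.2,0.2,0.2,0.2]}}

```text
time: 20.72
tcp_pos: [0.4922, 0.156, 0.0303]
ee_rot: [-0.0, 0.997, -0.078, 0.0]
ft_force: [-3.1, -1.2, 13.8]
width: 0.0268
finger_force: 41.5
```

{"method": "send_rows", "body": {"delta_pos": [[0,0,0.5],[0,0,0],[0,0,0],[0,0,20],[0,0,40]], "turn": [[0,0,0],[0,0,0],[0,0,0],[0,0,0],[0,0,0]], "fingers": [1,1,1,1,1]}}

```text
time: 21.35
tcp_pos: [0.4911, 0.1556, 0.0898]
ee_rot: [0.0, 0.997, -0.078, -0.001]
ft_force: [0.6, 0.3, -0.3]
width: 0.0853
finger_force: 0.0
```

{"method": "send_rows", "body": {"delta_pos": [[-6,-20,25],[-15,-52,0],[-15,-55,0],[-15,-50,0],[-7,-26,0]], "turn": [[0,0,0],[0,0,0],[0,0,0],[0,0,0],[0,0,0]], "fingers": [1,1,1,1,1]}}

```text
time: 21.98
tcp_pos: [0.4332, -0.0489, 0.1153]
ee_rot: [0.0, 0.997, -0.079, -0.0]
ft_force: [1.2, 0.3, -0.2]
width: 0.0852
finger_force: 0.0
```

Run:
```python
from fit import *
print(telemetry.get_obs()["tcp_pos"])
b=viewer.read_camera("scene")
for n in ("adapter_green","eyepiece_green"):
    print(n,[(round(d['conf'],2),np.round(d['xyz'],3).tolist()) for d in finder.landmark_of(n,"scene")])
cv2.imwrite("pics/p4.png",cv2.resize(b[190:345,200:550,::-1],None,fx=2.2,fy=2.2,interpolation=cv2.INTER_CUBIC))
```

```text
[ 0.43316595 -0.04894287  0.11533632]
adapter_green [(0.79, [0.494, 0.152, 0.019])]
eyepiece_green [(0.57, [0.444, -0.036, -0.0]), (0.53, [0.44, -0.368, 0.004])]
```

View pics/p4.png

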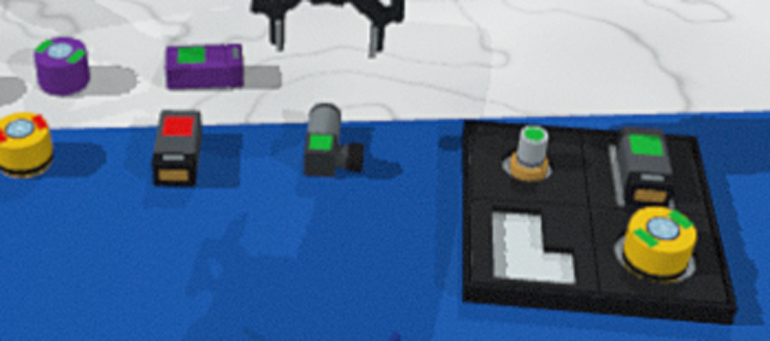

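The adapter is home and upright at (528,155). The eyepiece is at (325,140), under the open gripper.

{"method": "send_rows", "body": {"delta_pos": [[-1,1,-40],[0,0,-35],[0,0,-20],[0,0,-9],[0,0,-2]], "turn": [[0,0,0],[0,0,0],[0,0,0],[0,0,0],[0,0,0]], "fingers": [1,1,1,1,1]}}

```text
time: 22.75
tcp_pos: [0.4333, -0.0456, 0.0091]
ee_rot: [-0.0, 0.997, -0.078, -0.0]
ft_force: [-0.1, -0.4, -0.6]
width: 0.0857
finger_force: 0.0
```

{"method": "send_rows", "body": {"delta_pos": [[0,0,0],[0,0,0],[0,0,0],[0,0,0],[0,0,0]], "turn": [[0,0,0],[0,0,0],[0,0,0],[0,0,0],[0,0,0]], "fingers": [0.25,0.25,0.25,0.25,0.25]}}

```text
time: 23.38
tcp_pos: [0.4335, -0.0461, 0.01]
ee_rot: [0.0, 0.997, -0.078, 0.001]
ft_force: [-2.1, 1.1, 15.7]
width: 0.0326
finger_force: 38.1
```

{"method": "send_rows", "body": {"delta_pos": [[0,0,10],[0,0,20],[0,0,30],[10,10,30],[22,23,5]], "turn": [[0,0,0],[0,0,0],[0,0,0],[0,0,0],[0,0,0]], "fingers": [0.25,0.25,0.25,0.25,0.25]}}

```text
time: 24.0
tcp_pos: [0.4659, -0.0132, 0.1067]
ee_rot: [0.0, 0.997, -0.079, 0.001]
ft_force: [0.5, -0.8, -4.1]
width: 0.0326
finger_force: 40.9
```

{"method": "send_rows", "body": {"delta_pos": [[35,37,0],[37,40,0],[35,38,0],[16,17,0],[6,8,0]], "turn": [[0,0,0],[0,0,0],[0,0,0],[0,0,0],[0,0,0]], "fingers": [0.25,0.25,0.25,0.25,0.25]}}

```text
time: 24.62
tcp_pos: [0.5946, 0.1279, 0.1046]
ee_rot: [-0.0, 0.997, -0.078, 0.0]
ft_force: [-0.5, 0.4, -3.1]
width: 0.0328
finger_force: 40.7
```

{"method": "send_rows", "body": {"delta_pos": [[0,0,-15],[0,0,-20],[0,0,-10],[0,0,0],[0,0,0]], "turn": [[0,0,0],[0,0,0],[0,0,0],[0,0,0],[0,0,0]], "fingers": [0.25,0.25,0.25,0.25,0.25]}}

```text
time: 25.25
tcp_pos: [0.5943, 0.1267, 0.0597]
ee_rot: [-0.0, 0.997, -0.078, 0.0]
ft_force: [-1.0, -0.8, -1.4]
width: 0.0331
finger_force: 40.7
```

Run:
```python
from fit import *
o=telemetry.get_obs();print(o["tcp_pos"],o["width"],o["ft_force"])
b=viewer.read_camera("scene");a=viewer.read_camera("top")
for c in("scene","top"): print([(round(d['conf'],2),np.round(d['xyz'],3).tolist()) for d in finder.landmark_of("eyepiece_green",c)])
cv2.imwrite("pics/p5.png",cv2.resize(np.hstack([b[200:345,390:550,::-1],a[140:285,110:270,::-1]]),None,fx=2.5,fy=2.5,interpolation=cv2.INTER_CUBIC))
```

```text
[0.59432321 0.12668356 0.05969246] 0.03313092240103606 [-1.04074964 -0.76706155 -1.35300294]
[(0.69, [0.601, 0.139, 0.046])]
[]
```

View pics/p5.png

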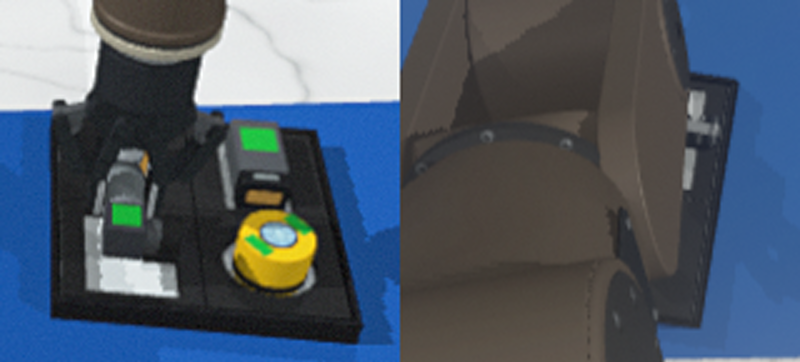

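The eyepiece is held level above the L pocket: cube at (127,215), pocket corner at (130,260). The finder puts its origin at (0.601,0.139) against the pocket at (0.6045,0.1385). Lowering.

{"method": "send_rows", "body": {"delta_pos": [[1,0,-12],[0,0,-12],[0,0,-8],[0,0,-4],[0,0,0]], "turn": [[0,0,0],[0,0,0],[0,0,0],[0,0,0],[0,0,0]], "fingers": [0.25,0.25,0.25,0.25,0.25]}}

```text
time: 26.08
tcp_pos: [0.595, 0.1269, 0.023]
ee_rot: [0.0, 0.997, -0.078, -0.0]
ft_force: [-0.5, 0.5, -2.5]
width: 0.0326
finger_force: 40.9
```

{"method": "send_rows", "body": {"delta_pos": [[0,0,-0.8],[0,0,-0.6],[0,0,-0.6],[0,0,0],[0,0,0]], "turn": [[0,0,0],[0,0,0],[0,0,0],[0,0,0],[0,0,0]], "fingers": [0.25,0.25,0.25,0.25,0.25]}}

```text
time: 26.7
tcp_pos: [0.5955, 0.127, 0.0221]
ee_rot: [-0.0, 0.997, -0.078, 0.0]
ft_force: [-2.8, -0.5, 9.8]
width: 0.0323
finger_force: 47.7
```

{"method": "send_rows", "body": {"delta_pos": [[0,0,0.5],[0,0,0],[0,0,0],[0,0,15],[0,0,35]], "turn": [[0,0,0],[0,0,0],[0,0,0],[0,0,0],[0,0,0]], "fingers": [1,1,1,1,1]}}

```text
time: 27.32
tcp_pos: [0.5942, 0.1268, 0.0719]
ee_rot: [0.0, 0.997, -0.078, -0.001]
ft_force: [1.0, 0.3, -0.4]
width: 0.0856
finger_force: 0.0
```

{"method": "send_rows", "body": {"delta_pos": [[0,0,50],[0,-30,40],[0,-58,0],[0,-58,0],[0,-58,0]], "turn": [[0,0,0],[0,0,0],[0,0,0],[0,0,0],[0,0,0]], "fingers": [1,1,1,1,1]}}

```text
time: 27.95
tcp_pos: [0.5952, -0.0787, 0.1632]
ee_rot: [0.0, 0.997, -0.078, 0.001]
ft_force: [0.8, 0.4, 0.3]
width: 0.0854
finger_force: 0.0
```

{"method": "send_rows", "body": {"delta_pos": [[0,-58,0],[0,-58,0],[0,-58,0],[0,-40,0],[0,0,0]], "turn": [[0,0,0],[0,0,0],[0,0,0],[0,0,0],[0,0,0]], "fingers": [1,1,1,1,1]}}

```text
time: 28.58
tcp_pos: [0.595, -0.2941, 0.1627]
ee_rot: [0.0, 0.997, -0.08, 0.001]
ft_force: [0.0, -0.4, 0.2]
width: 0.0854
finger_force: 0.0
```

Run:
```python
from fit import *
b=viewer.read_camera("scene");a=viewer.read_camera("top")
for n in ("prism_green","battery_green","adapter_green","eyepiece_green"):
  for c in("scene","top"): print(n,c,[(round(d['conf'],2),np.round(d['xyz'],3).tolist()) for d in finder.landmark_of(n,c) if d['xyz'][0]>.4])
cv2.imwrite("pics/p6.png",cv2.resize(np.hstack([b[200:345,390:550,::-1],a[140:285,110:270,::-1]]),None,fx=2.5,fy=2.5,interpolation=cv2.INTER_CUBIC))
```

```text
prism_green scene [(0.82, [0.619, 0.249, 0.014])]
prism_green top [(0.83, [0.624, 0.248, 0.012]), (0.39, [0.624, 0.244, 0.012])]
battery_green scene [(0.87, [0.508, 0.268, 0.013])]
battery_green top [(0.45, [0.505, 0.267, 0.013])]
adapter_green scene [(0.72, [0.494, 0.151, 0.014])]
adapter_green top []
eyepiece_green scene [(0.84, [0.605, 0.141, 0.012])]
eyepiece_green top [(0.93, [0.606, 0.136, 0.012])]
```

View pics/p6.png

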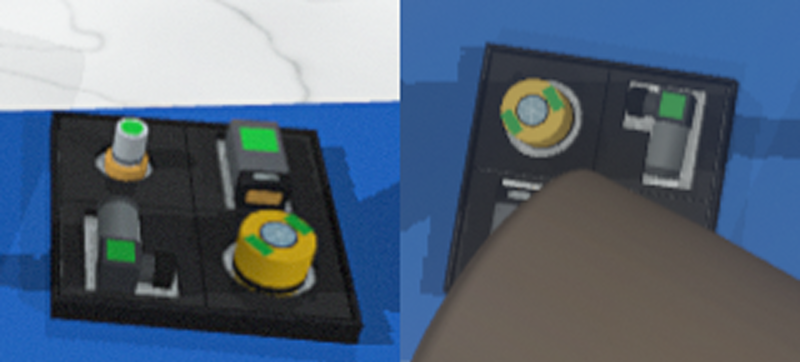

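All four are seated: adapter (127,150), battery (257,160), prism (277,250) and eyepiece (120,240). Their undersides read 12–14 mm against the 13 mm pocket floor, and the gripper is clear.

```bash
python3 -c "
from cell import order
print(order.job_done())"
```

```text
the job is handed in; nothing more can be done
None
```

I packed the green-labelled battery, prism, adapter and eyepiece into their foam pockets, left the red-labelled battery and prism on the mat, and handed the job in; no verdict came back.

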